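# Rotate the bottles at the stirring station

### The arm

A 6-joint arm with a two-finger parallel gripper is mounted at the origin on a cart in front of the work surface, level with it; the furniture and walls round the work are solid. World frame = base frame: x ahead of the robot, y to its left, z up, the work surface at z = 0. Lengths are in m, angles in rad, forces in N, time in s.
With the tool pointing down it reaches from about 0.3 to 0.875 m from the base axis. Payload 6.4 kg.
Tool frame: the origin (TCP) lies on the centre line of the jaws, within the pads' length; the fingertips stand 22 mm ahead of it and the grasp point (between the pads) lies 3 mm ahead of it; z points along the fingers, y is the line along which they close (so a half turn about z gives the same grasp; the last joint's range is limited). The gripper opens to 85 mm and grips with 20 to 120 N. Pads are 22 mm wide; open, the fingers measure 114 mm over their backs; the gripper's body (76 mm by 85 mm) begins 54 mm behind the grasp point. The pads swing forward as they close: fully open they stand 13 mm farther back than shut.
Start: joints at [-1.472, 0.181, 1.607, -0, 1.354, -0.206], TCP at [0.173, -0.549, 0.253] pointing down, gripper open.
Joint ranges: [-2.99, 2.99], [-0.89, 2.07], [0.3, 2.58], [-1.14, 4.28], [0, 2.63], [-3.12, 3.12]. Speed limits (rad/s): [2.57, 2.57, 3.01, 3.14, 3.14, 3.14].

### API

Orientations are given as a unit quaternion [w, x, y, z].
In Python, from bench import ctrl gives the robot as it stands. The module is installed in compiled form; this text tells all that it offers.
- The arm moves only by the tool servo_tool, never from a script. Its argument "commands" is a list of rows, each a list of 3 entries, a list of its own where there are three numbers: the shift along the tool's x, y, z in mm, then the turn about the tool's z in rad, then the finger opening in mm, from 0 to 85.4. In form: [[[dx, dy, dz], turn, jaw], ...]. A call has 1 to 20 rows; each row shifts and turns the commanded pose from where the row before left it, along the tool's axes as they then stand; what a row does not reach is not made up. A row lasts 1/8 s, in which the tool goes at most 62.5 mm and 10.7 degrees, less where a joint would pass 70% of its speed; a pose out of reach is approached as far as the arm can. A call with a gripper value outside its range is refused whole. The fingers move at their own pace and stop on an object; the grip force is fixed at half the most. Time passes only in rows, so rows that do not move let the fingers close. It gives the time, the measured TCP pose, the force, the opening and the grip force at its end, in the units of the state.
- ctrl.get_obs(): the state, without advancing time (a new reading comes with each control period).
- ctrl.camera(name): name is "side" or "top" or "wrist"; returns a dict with "color" (384x512x3 uint8, red, green, blue), "z_map" (384x512 float32, m along the optical axis (not along the pixel's ray), 0 where there is no reading), "fx", "fy", "cx", "cy" (pixels), "R" (3x3) and "t" (3): a world point X has camera coordinates R X + t. Camera axes: x right, y down, z forward; pixel columns grow to the right and rows downward; lengths in m; the calibration is good to about 2 mm. The wrist camera is an equidistant fisheye: a pixel r from the principal point sees the ray r / f radians off the axis. A picture is of the moment at which its call begins.
- ctrl.hand_in(): hands the job in; it is judged then, once.
The state is a dict: "time_s": time; "q": joint angles; "dq": joint speeds; "joint_efforts": joint torques, N m; "eef_pos": TCP position; "eef_rot": TCP orientation; "wrist_force": force on the tool from outside, world axes, zero at the start; "torque": the same for the moment, N m; "opening": opening from 0.0 (shut) to 1.0 (fully open); "grasp_force": force on a finger pad.
Only numpy, scipy, OpenCV 4.12 (cv2) and the standard library are available. Lean on these libraries where they do the work, as an engineer would, in place of code of your own. Each camera call takes 0.05 s, during which the arm holds its last target. There are 200 camera calls.

### The job

Move the three bottles on by one station: the amber bottle, next to be stirred, goes from the square tray to the middle of the stirrer's plate; the clear bottle, just stirred, goes to the middle of the round steel dish; the white bottle goes to the middle of the square tray. Every station is taken, so park one bottle on the cork mat in the meantime. Keep the bottles upright, set each one down without dropping it, and leave the tape roll, the timer and the beaker alone.

Things in the scene. Friction and masses are not known exactly. Their poses are not given: they have to be found in the camera images.
- amber_bottle: The amber (brown) glass reagent bottle with a black screw cap, round, 64 mm in diameter, 137 mm high, about 0.4 kg; the tallest and widest of the three; the cap is fixed, 35 mm in diameter, and takes the top 20 mm: it is strong enough to lift the bottle by. Starts upright in the square tray. Origin: centre of the underside, z up along its axis.
- clear_bottle: The clear glass reagent bottle with a blue screw cap, round, 60 mm in diameter, 127 mm high, about 0.36 kg; the cap is fixed, 33 mm in diameter, and takes the top 20 mm: it is strong enough to lift the bottle by. Starts upright on the stirrer. Origin: centre of the underside, z up along its axis.
- white_bottle: The white plastic reagent bottle with a white screw cap, round, 52 mm in diameter, 112 mm high, about 0.13 kg; the smallest of the three; the cap is fixed, 30 mm in diameter, and takes the top 20 mm: it is strong enough to lift the bottle by. Starts upright in the round dish. Origin: centre of the underside, z up along its axis.
- stirrer: A slim white magnetic stirrer, fixed, housing 130 x 120 mm, with a round flat steel plate 96 mm in diameter on top, 49 mm above the bench, and a small black knob on the front. Origin: on the bench under the plate's centre (the bottle stands 49 mm above it). z up; x points away from the knob side, which faces roughly to the robot.
- square_tray: A shallow square white plastic tray, fixed, 112 x 112 mm, 14 mm high, walls 4 mm, flat floor 4 mm above the bench, 104 mm wide inside. Origin: centre of the underside, z up, x and y along its sides.
- round_dish: A shallow round bare steel dish, fixed, 112 mm across and 14 mm high, wall 3 mm, flat floor 4 mm above the bench and about 98 mm across. Origin: centre of the underside, z up.
- cork_mat: A round flat brown cork mat, fixed, 104 mm in diameter, 6 mm thick, empty at the start: the free spot. Origin: centre of the underside, z up.
- tape: Bystander: a beige roll of tape lying flat, 86 mm in diameter, 19 mm high. Origin: centre of the underside.
- lab_timer: Bystander: a small white bench timer with dark and red keys, 70 x 62 x 18 mm, lying flat. Origin: centre of the underside.
- beaker: Bystander: a small empty clear beaker, 54 mm in diameter, 70 mm high. Origin: centre of the underside.
Mind the look-alikes: they are no part of the job. Of the things that look like the cork_mat, take the one that is farthest to the robot's left at the start.

How it is judged:
By the outcome, as a careful person would: the job done as asked, in the order asked, and still so for the second after the job is handed in, with the robot touching nothing.
It also fails if it takes over 109 s, if anything falls off the work surface, if the arm or the gripper's body presses on something with over 40 N, if the wrist force passes 120 N, or if a joint passes its speed limit or range.

## Working session

There is one attempt and no reset: what is moved stays moved. The work goes in short steps, Python scripts to look and compute and a tool call to move; the robot and the scene stay as the last step left them, time stands still between calls to the robot, and variables do not carry over. Pictures are saved under pics/ and viewed, at most 14 in all, crops included, and the job is handed in when it is done.

Besides the shell and the picture viewer there is one more tool, called after "Request:" by a JSON object that holds its "api" and its "payload". servo_tool: Moves the arm, as the interface text tells. Its arguments: {"type":"object","properties":{"commands":{"type":"array"}},"required":["commands"]}

```bash
mkdir -p pics; python3 - <<'E'
from bench import ctrl
import cv2,numpy as np
o=ctrl.get_obs();print({k:np.round(v,3) for k,v in o.items()})
for n in["top","side"]:
    c=ctrl.camera(n);cv2.imwrite(f"pics/{n}0.png",c["color"][...,::-1]);np.savez(f"{n}0.npz",**c)
    print(n,c["fx"],c["cx"],c["cy"],np.round(c["R"],3).tolist(),np.round(c["t"],3), np.round(-c["R"].T@c["t"],3))
E
```

```text
{'time_s': np.float64(0.0), 'q': array([-1.472,  0.182,  1.608, -0.   ,  1.354, -0.206]), 'dq': array([ 0.002,  0.001, -0.001,  0.001,  0.   , -0.001]), 'joint_efforts': array([-0.0000e+00, -4.4488e+01, -3.5134e+01, -0.0000e+00,  9.0000e-03,
       -0.0000e+00]), 'eef_pos': array([ 0.173, -0.548,  0.252]), 'eef_rot': array([-0.001,  0.988,  0.152,  0.   ]), 'wrist_force': array([-0.211,  1.057,  0.218]), 'torque': array([-0.023,  0.022, -0.034]), 'grasp_force': np.float64(0.0), 'opening': np.float64(1.001)}
top 440.2275350374871 257.0876850965847 190.25310852152913 [[0.003, -1.0, -0.001], [-0.992, -0.002, -0.126], [0.126, 0.001, -0.992]] [-0.166  0.539  1.782] [ 0.311 -0.167  1.836]
side 352.6781851947022 259.56355494670055 187.6214928651283 [[0.957, -0.29, -0.013], [-0.177, -0.549, -0.817], [0.23, 0.784, -0.576]] [-0.568  0.035  1.479] [ 0.21  -1.306  0.874]
```

View pics/top0.png

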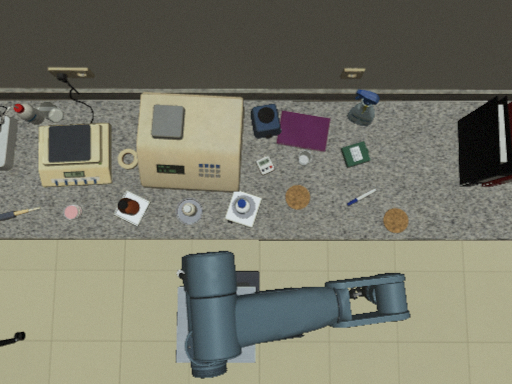

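View pics/side0.png

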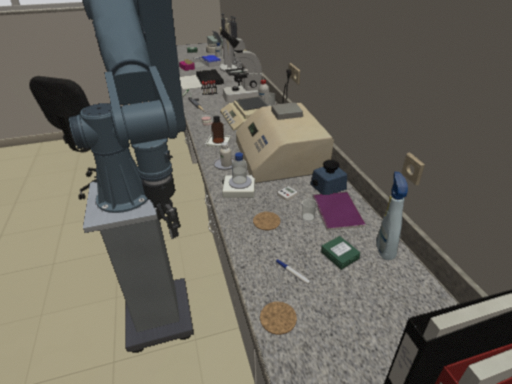

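```bash
cat > h.py <<'E'
import numpy as np,cv2
def ray(c,u,v,fish=False):
    x=(u-c["cx"])/c["fx"];y=(v-c["cy"])/c["fy"]
    if fish:
        r=np.hypot(x,y)+1e-12;d=np.array([x/r*np.sin(r),y/r*np.sin(r),np.cos(r)])
    else: d=np.array([x,y,1.])
    return c["R"].T@d
def onz(c,u,v,z,fish=False):
    o=-c["R"].T@c["t"];d=ray(c,u,v,fish);return o+d*(z-o[2])/d[2]
def proj(c,X,fish=False):
    p=c["R"]@np.asarray(X,float)+c["t"]
    if fish:
        r=np.hypot(p[0],p[1])+1e-12;th=np.arctan2(r,p[2]);p=np.array([p[0]/r*th,p[1]/r*th,1])
    return c["fx"]*p[0]/p[2]+c["cx"],c["fy"]*p[1]/p[2]+c["cy"]
E
python3 - <<'E'
from h import *
c=dict(np.load("top0.npz"));im=c["color"][...,::-1]
a=cv2.resize(im[180:242,100:260],None,fx=5,fy=5,interpolation=cv2.INTER_CUBIC)
b=cv2.resize(im[180:236,260:420],None,fx=5,fy=5,interpolation=cv2.INTER_CUBIC)
cv2.imwrite("pics/crop0.png",np.vstack([a,b[:280]]))
hsv=cv2.cvtColor(im,cv2.COLOR_BGR2HSV)
m=cv2.inRange(hsv,(5,90,60),(22,255,255))
for ct in cv2.findContours(m,0,2)[0]:
    if 60<cv2.contourArea(ct)<1500:
        (u,v),(w,h),_=cv2.fitEllipse(ct);print("brown",u,v,w,h,onz(c,u,v,.006))
# rough points
for n,u,v,z in[("tray",132,208,.014),("ambercap",123,206,.141),("dish",189.5,210,.014),("whitecap",188,209,.116),("stir",243,208,.049),("clearcap",241.5,204,.176)]:
    print(n,onz(c,u,v,z).round(3), "depthz",(-c["R"].T@c["t"]+ray(c,u,v)*c["z_map"][int(v),int(u)]).round(3))
zz=[[(-c["R"].T@c["t"]+ray(c,u,v)*c["z_map"][v,u]).round(3).tolist() for u in(150,190,230)] for v in(185,165,120)]
print(zz)
E
```

```text
brown 395.391357421875 220.18576049804688 23.522497177124023 24.227243423461914 [ 0.4194592  -0.73889699  0.006     ]
brown 131.6623992919922 207.07716369628906 12.624306678771973 13.788661003112793 [0.4714124 0.3588433 0.006    ]
brown 297.1778259277344 196.76072692871094 23.339574813842773 23.717113494873047 [ 0.5163682 -0.3319304  0.006    ]
tray [0.467 0.355 0.014] depthz [0.459 0.33  0.102]
ambercap [0.464 0.354 0.141] depthz [0.464 0.354 0.139]
dish [0.459 0.116 0.014] depthz [0.451 0.101 0.113]
whitecap [0.455 0.106 0.116] depthz [0.455 0.106 0.117]
stir [ 0.465 -0.107  0.049] depthz [ 0.456 -0.111  0.153]
clearcap [ 0.469 -0.106  0.176] depthz [ 0.469 -0.106  0.177]
[[[0.555, 0.268, 0.077], [0.554, 0.106, 0.082], [0.553, -0.056, 0.091]], [[0.625, 0.255, 0.139], [0.624, 0.097, 0.147], [0.622, -0.059, 0.158]], [[0.792, 0.249, 0.187], [0.792, 0.094, 0.19], [0.793, -0.059, 0.186]]]
```

View pics/crop0.png

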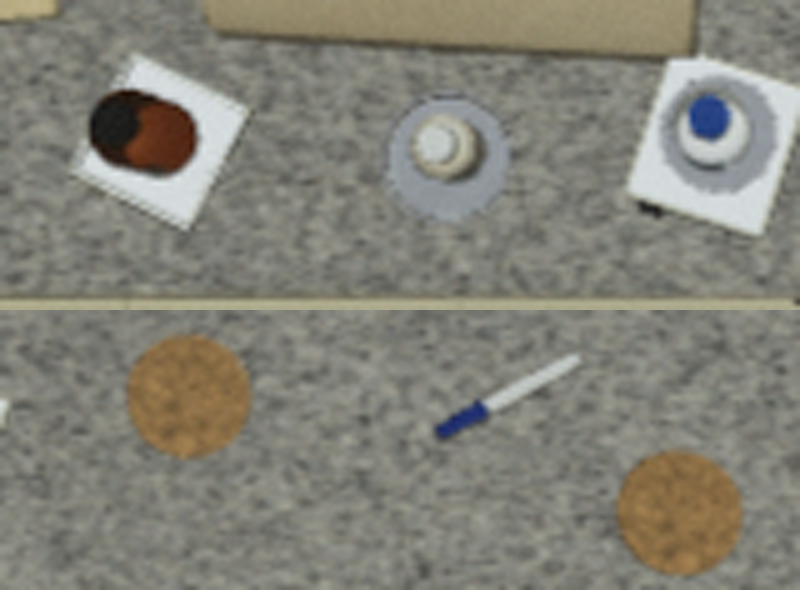

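The tabletop has two cork mats, at (297,197) and (395,220). The one further left (larger y) is (297,197), at about x 0.516, y -0.332, and the crop confirms it. The stations are the tray at (132,208), the dish at (189,211) and the stirrer plate at (243,206). I'll park the clear bottle first, so I'm moving over to the stirrer for a closer look.

Request:
{"api": "servo_tool", "payload": {"commands": [[[10,-9,-2],0,85],[[22,-19,-3],0,85],[[22,-19,-3],0,85],[[22,-19,-3],0,85],[[22,-19,-3],0,85],[[22,-19,-3],0,85],[[22,-19,-3],0,85],[[22,-19,-3],0,85],[[22,-19,-3],0,85],[[22,-19,-3],0,85],[[22,-19,-3],0,85],[[22,-19,-3],0,85],[[22,-19,-3],0,85],[[22,-19,-3],0,85],[[22,-19,-3],0,85],[[22,-19,-3],0,85],[[10,-9,-3],0,85],[[0,0,0],0,85],[[0,0,0],0,85]]}}

```text
time_s: 2.48
eef_pos: [0.4151, -0.1549, 0.3032]
eef_rot: [0.0, 0.988, 0.152, -0.0]
wrist_force: [-0.4, -1.6, -0.0]
opening: 0.996
grasp_force: 0.0
```

```bash
python3 - <<'E'
from h import *
from bench import ctrl
o=ctrl.get_obs();print(o["eef_pos"],o["eef_rot"],o["q"].round(2) )
c=ctrl.camera("wrist");cv2.imwrite("pics/w1.png",c["color"][...,::-1]);np.savez("w1.npz",**c)
print(c["fx"],c["cx"],c["cy"],c["R"].round(3).tolist(),(-c["R"].T@c["t"]).round(3))
for n,X in dict(clear=[.469,-.106,.176],stir=[.465,-.107,.049],mat=[.516,-.332,.006],white=[.455,.106,.116],dish=[.459,.116,.014],tray=[.467,.355,.014],amber=[.464,.354,.141]).items():print(n,np.round(proj(c,X,True)))
E
```

```text
[ 0.41513789 -0.15488019  0.30317731] [ 1.05934365e-04  9.88434888e-01  1.51645708e-01 -1.98956363e-04] [-0.63 -0.17  1.86 -0.    1.45  0.64]
297.3186396354542 256.01941091700263 188.73248760801442 [[0.3, -0.954, -0.001], [-0.911, -0.286, 0.297], [-0.284, -0.089, -0.955]] [ 0.487 -0.13   0.424]
clear [222. 111.]
stir [233. 110.]
mat [390. 127.]
white [58. 79.]
dish [94. 77.]
tray [-3. 55.]
amber [-55.  54.]
```

View pics/w1.png

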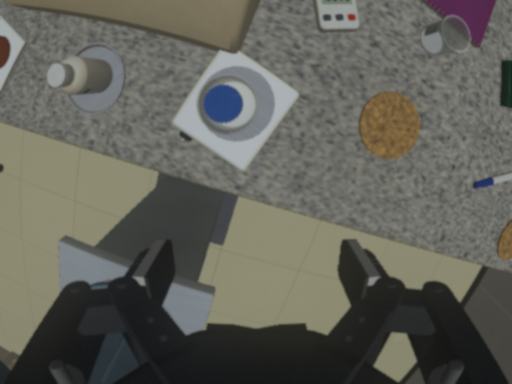

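Wrist view: blue cap at (222,103), stirrer plate at (236,105), chosen mat at (390,125), white cap at (60,75) and dish at (97,77). Next I'll unproject the contours onto their planes and fit circles.

```bash
cat >> h.py <<'E'
def fit(c,mask,z,fish=True,near=None,hull=True):
    """largest blob (or the one nearest pixel `near`) -> centre & size on plane z"""
    cs=[k for k in cv2.findContours(mask,0,cv2.CHAIN_APPROX_NONE)[0] if cv2.contourArea(k)>40]
    k=max(cs,key=cv2.contourArea) if near is None else max(cs,key=lambda k:cv2.pointPolygonTest(k,near,True))
    if hull:k=cv2.convexHull(k)
    P=np.array([onz(c,u,v,z,fish)[:2] for u,v in k[:,0]])
    (x,y),(w,h),_=cv2.fitEllipse((P*1000).astype(np.float32))
    r=cv2.minAreaRect((P*1000).astype(np.float32))
    return np.round([x,y,w,h],1),np.round([*r[0],*r[1],r[2]],1)
E
python3 - <<'E'
from h import *
c=dict(np.load("w1.npz"));im=c["color"][...,::-1];hsv=cv2.cvtColor(im,cv2.COLOR_BGR2HSV)
print("clearcap",fit(c,cv2.inRange(hsv,(105,120,60),(130,255,255)),.176,near=(222.,103.)))
print("mat",fit(c,cv2.inRange(hsv,(5,90,60),(22,255,255)),.006,near=(390.,125.)))
for p in[(265,105),(258,85),(110,85),(60,75),(190,100),(97,103),(240,160),(80,160),(222,69)]:print(p,hsv[p[1],p[0]])
w=cv2.inRange(hsv,(0,0,205),(180,25,255)); print("stir housing",fit(c,w,.047,near=(195.,105.)))
v=cv2.inRange(hsv,(110,20,120),(130,60,200)); cv2.imwrite("pics/m.png",v)
for k in cv2.findContours(v,0,1)[0]:
    if cv2.contourArea(k)>150:
        q=k[:,0].mean(0);print(q,cv2.contourArea(k))
t=dict(np.load("top0.npz"));i=t["color"][...,::-1];h=cv2.cvtColor(i,cv2.COLOR_BGR2HSV)
print("top clearcap",fit(t,cv2.inRange(h,(105,120,60),(130,255,255)),.176,False,(241.,203.)))
print("top mat",fit(t,cv2.inRange(h,(5,90,60),(22,255,255)),.006,False,(297.,197.)))
E
```

```text
clearcap (array([ 475. , -104.6,   30.1,   31.1]), array([ 474.9, -104.8,   29.4,   30.9,   16.4]))
mat (array([ 518.2, -331.9,  101.4,  102.7]), array([ 518.1, -331.9,  100.7,  101.9,    6.3]))
(265, 105) [106  21 134]
(258, 85) [105  19 132]
(110, 85) [103  15 118]
(60, 75) [ 75  10 160]
(190, 100) [100  13 178]
(97, 103) [108  19 131]
(240, 160) [100  13 179]
(80, 160) [ 29  48 138]
(222, 69) [103  15 151]Traceback (most recent call last):
  File "<stdin>", line 6, in <module>
  File "h.py", line 18, in fit
    k=max(cs,key=cv2.contourArea) if near is None else max(cs,key=lambda k:cv2.pointPolygonTest(k,near,True))
                                                       ~~~^^^^^^^^^^^^^^^^^^^^^^^^^^^^^^^^^^^^^^^^^^^^^^^^^^^
ValueError: max() iterable argument is empty
```

Request:
{"api": "servo_tool", "payload": {"commands": [[[12,-5,0],0,60],[[24,-10,0],0,60],[[24,-10,0],0,60],[[12,-5,0],0,60],[[0,0,10],0,60],[[0,0,20],0,60],[[0,0,20],0,60],[[0,0,20],0,60],[[0,0,10],0,60],[[0,0,0],0,60],[[0,0,0],0,60]]}}

```text
time_s: 3.9
eef_pos: [0.4755, -0.1046, 0.224]
eef_rot: [0.0, 0.988, 0.152, 0.0]
wrist_force: [-0.3, 0.3, 0.1]
opening: 0.702
grasp_force: 0.0
```

```bash
python3 - <<'E'
from h import *
from bench import ctrl
c=ctrl.camera("wrist");cv2.imwrite("pics/w2.png",c["color"][...,::-1]);np.savez("w2.npz",**c)
hsv=cv2.cvtColor(c["color"][...,::-1],cv2.COLOR_BGR2HSV)
o=ctrl.get_obs();print(o["eef_pos"]);print(proj(c,[.475,-.1047,.176],True))
try: print("clearcap",fit(c,cv2.inRange(hsv,(105,120,40),(130,255,255)),.176))
except Exception as e: print(e)
E
```

```text
[ 0.47562406 -0.10455933  0.22414532]
(np.float64(259.00932279325457), np.float64(224.64038852256436))
clearcap (array([ 475.9, -104.4,   31.4,   33.2]), array([ 475.8, -104.4,   32. ,   31.2,   17.4]))
```

View pics/w2.png

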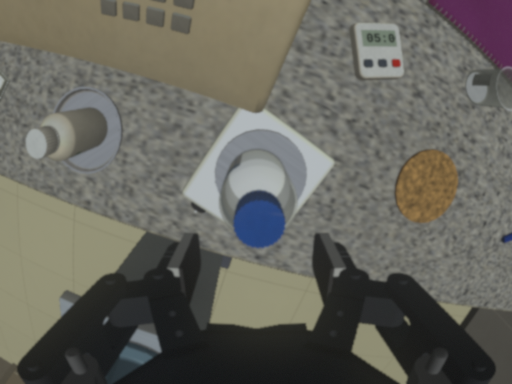

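The cap at (259,219) is centred between the fingers, within 1 mm. I'll descend and grip.

Request:
{"api": "servo_tool", "payload": {"commands": [[[0,0,15],0,60],[[0,0,15],0,60],[[0,0,10],0,60],[[0,0,6],0,60],[[0,0,0],0,60],[[0,0,0],0,20],[[0,0,0],0,20],[[0,0,0],0,20],[[0,0,0],0,20],[[0,0,0],0,20],[[0,0,0],0,20]]}}

```text
time_s: 5.32
eef_pos: [0.476, -0.1048, 0.1782]
eef_rot: [0.001, 0.988, 0.152, 0.001]
wrist_force: [2.0, -2.5, 6.5]
opening: 0.38
grasp_force: 54.0
```

Request:
{"api": "servo_tool", "payload": {"commands": [[[0,0,-3],0,20],[[0,0,-8],0,20],[[0,0,-12],0,20],[[0,0,-12],0,20],[[0,0,-5],0,20],[[0,0,0],0,20]]}}

```text
time_s: 6.08
eef_pos: [0.4755, -0.1043, 0.2179]
eef_rot: [0.0, 0.988, 0.152, 0.0]
wrist_force: [-0.4, 0.5, -4.1]
opening: 0.378
grasp_force: 52.3
```

```bash
python3 - <<'E'
from h import *
from bench import ctrl
o=ctrl.get_obs();print(o["eef_pos"],o["wrist_force"].round(2),o["torque"].round(3),o["opening"])
c=ctrl.camera("wrist");np.savez("w3.npz",**c);im=c["color"][...,::-1]
hsv=cv2.cvtColor(im,cv2.COLOR_BGR2HSV)
print("mat",fit(c,cv2.inRange(hsv,(5,90,60),(22,255,255)),.006,near=proj(c,[.518,-.332,.006],True)))
s=c=dict(ctrl.camera("side"));cv2.imwrite("pics/s3.png",cv2.resize(c["color"][110:270,150:350,::-1],None,fx=3,fy=3))
E
```

```text
[ 0.4754703  -0.10433701  0.21791886] [-0.39  0.51 -4.13] [0.011 0.016 0.024] 0.37788393744509885
mat (array([ 518.4, -331.6,  102. ,  103.5]), array([ 518.5, -331.6,  101.6,  102.8,    7.6]))
```

View pics/s3.png

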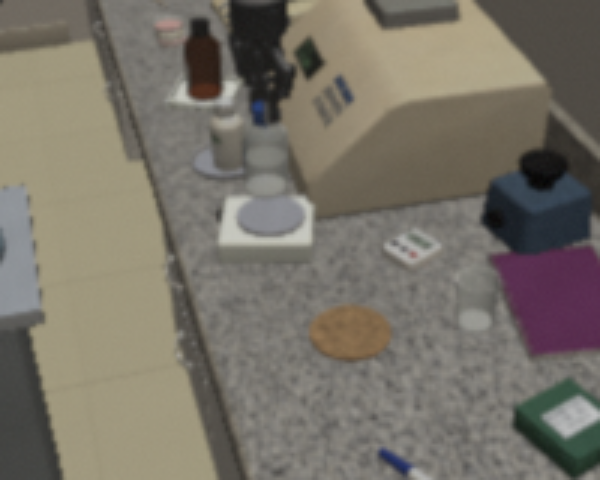

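The side view shows the bottle lifted and upright at (265,165) in the crop. The mat is free at (350,333). I'm carrying the bottle there.

Request:
{"api": "servo_tool", "payload": {"commands": [[[-1,8,0],0,20],[[-2,16,0],0,20],[[-3,26,0],0,20],[[-3,26,0],0,20],[[-3,26,0],0,20],[[-3,26,0],0,20],[[-3,26,0],0,20],[[-3,26,0],0,20],[[-3,26,0],0,20],[[-2,16,0],0,20],[[-1,8,0],0,20],[[0,0,10],0,20],[[0,0,20],0,20],[[0,0,20],0,20],[[0,0,15],0,20],[[0,0,7],0,20],[[0,0,3],0,20],[[0,0,0],0,20]]}}

```text
time_s: 8.43
eef_pos: [0.5187, -0.3319, 0.1426]
eef_rot: [0.0, 0.988, 0.152, 0.0]
wrist_force: [-0.1, 0.0, -3.8]
opening: 0.373
grasp_force: 52.5
```

Request:
{"api": "servo_tool", "payload": {"commands": [[[0,0,2.5],0,20],[[0,0,2],0,20],[[0,0,1.5],0,20],[[0,0,0.8],0,20],[[0,0,0],0,20]]}}

```text
time_s: 9.05
eef_pos: [0.5185, -0.3317, 0.1354]
eef_rot: [-0.0, 0.988, 0.152, -0.0]
wrist_force: [0.2, -0.5, -3.7]
opening: 0.376
grasp_force: 52.5
```

Request:
{"api": "servo_tool", "payload": {"commands": [[[0,0,0.6],0,20],[[0,0,0.6],0,20],[[0,0,0],0,20]]}}

```text
time_s: 9.43
eef_pos: [0.5188, -0.3321, 0.1352]
eef_rot: [0.0, 0.988, 0.152, 0.0]
wrist_force: [-0.9, 0.8, 3.9]
opening: 0.379
grasp_force: 54.7
```

Request:
{"api": "servo_tool", "payload": {"commands": [[[0,0,0],0,62],[[0,0,0],0,62],[[0,0,0],0,62],[[0,0,-8],0,62],[[0,0,-20],0,62],[[0,0,-40],0,62],[[0,0,-50],0,62],[[-2,-12,-40],0,62],[[-6,-40,-10],0,62],[[-6,-42,0],0,62],[[-6,-42,0],0,62],[[-6,-42,0],0,62],[[-5,-36,0],0,62],[[0,-16,0],0,62],[[0,0,0],0,62]]}}

```text
time_s: 11.3
eef_pos: [0.4203, -0.1214, 0.3035]
eef_rot: [0.001, 0.988, 0.152, 0.001]
wrist_force: [-0.3, -0.9, 0.4]
opening: 0.725
grasp_force: 0.0
```

```bash
python3 - <<'E'
from h import *
from bench import ctrl
o=ctrl.get_obs();print(o["eef_pos"])
c=ctrl.camera("wrist");cv2.imwrite("pics/w4.png",c["color"][...,::-1]);np.savez("w4.npz",**c)
im=c["color"][...,::-1];hsv=cv2.cvtColor(im,cv2.COLOR_BGR2HSV)
print("clearcap",fit(c,cv2.inRange(hsv,(105,120,40),(130,255,255)),.133))
u,v=proj(c,[.475,-.105,.049],True);print(u,v,hsv[int(v),int(u)])
m=np.zeros((386,514),np.uint8);cv2.floodFill(im.copy(),m,(int(u),int(v)),0,(6,6,6),(6,6,6),cv2.FLOODFILL_FIXED_RANGE|cv2.FLOODFILL_MASK_ONLY|(255<<8))
m=m[1:-1,1:-1];print("plate",fit(c,m,.049))
E
```

```text
[ 0.42025503 -0.12140438  0.3034933 ]
clearcap (array([ 516.8, -324.5,   31.3,   44.4]), array([ 517.8, -324.1,   42.8,   30.6,   82.1]))
257.9546502533176 113.93052723952061 [106  20 138]
plate (array([ 473.9, -107.7,   92. ,   92.7]), array([ 474.1, -107.6,   92.2,   91.5,   86.4]))
```

View pics/w4.png

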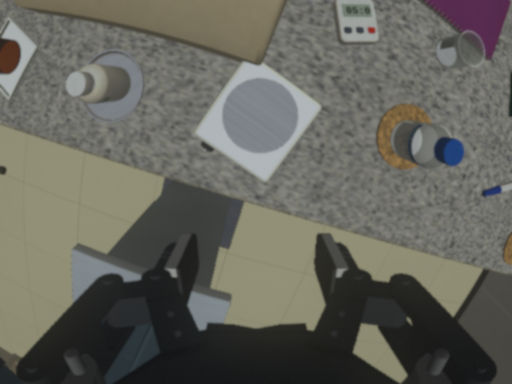

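The clear bottle stands upright on the mat, with the base at (403,138). The empty plate at (260,115) measures (474,-108) mm. Next is the amber bottle.

Request:
{"api": "servo_tool", "payload": {"commands": [[[6,-20,0],0,62],[[12,-40,0],0,62],[[13,-43,0],0,62],[[13,-43,0],0,62],[[13,-43,0],0,62],[[13,-43,0],0,62],[[13,-43,0],0,62],[[13,-43,0],0,62],[[13,-43,0],0,62],[[8,-28,0],0,62],[[4,-14,0],0,62],[[0,0,0],0,62],[[0,0,0],0,62]]}}

```text
time_s: 12.98
eef_pos: [0.4148, 0.2981, 0.3022]
eef_rot: [0.0, 0.988, 0.151, -0.0]
wrist_force: [0.5, -0.1, 0.6]
opening: 0.727
grasp_force: 0.0
```

```bash
python3 - <<'E'
from h import *
from bench import ctrl
o=ctrl.get_obs();print(o["eef_pos"],o["eef_rot"],o["q"].round(2))
c=ctrl.camera("wrist");cv2.imwrite("pics/w5.png",c["color"][...,::-1]);np.savez("w5.npz",**c)
im=c["color"][...,::-1];hsv=cv2.cvtColor(im,cv2.COLOR_BGR2HSV)
u,v=proj(c,[.464,.354,.141],True);print(u,v,im[int(v),int(u)])
m=cv2.inRange(im,(0,0,0),(50,50,50));m[250:]=0
print("ambercap",fit(c,m,.141,near=(u,v)))
u,v=proj(c,[.467,.355,.014],True);print(u,v)
for n,X in dict(white=[.455,.106,.116],dish=[.459,.116,.014]).items():print(n,np.round(proj(c,X,True)))
E
```

```text
[0.41481689 0.29809454 0.30215247] [ 2.80048789e-04  9.88492686e-01  1.51268355e-01 -1.29619222e-04] [ 0.39 -0.    1.71 -0.    1.44  1.66]
217.21560052422123 111.93241957222861 [46 46 46]
ambercap (array([473.1, 360.6,  32.6,  34.7]), array([472.7, 360.7,  33.4,  32.3,  61.1]))
229.08173138631517 105.56641411377059
white [420. 188.]
dish [382. 163.]
```

View pics/w5.png

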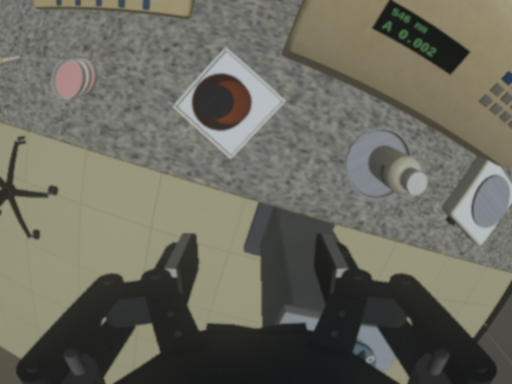

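The amber cap at (213,100) fits at (473,360.5) mm. The tray has its centre at (229,103).

Request:
{"api": "servo_tool", "payload": {"commands": [[[12,-7,0],0,62],[[25,-14,0],0,62],[[25,-14,0],0,62],[[12,-7,0],0,62],[[0,0,10],0,62],[[0,0,30],0,62],[[0,0,40],0,62],[[0,0,25],0,62],[[0,0,7],0,62],[[0,0,0],0,62],[[0,0,0],0,62]]}}

```text
time_s: 14.4
eef_pos: [0.473, 0.3617, 0.1918]
eef_rot: [-0.0, 0.988, 0.152, 0.001]
wrist_force: [0.0, 0.2, -0.5]
opening: 0.729
grasp_force: 0.0
```

```bash
python3 - <<'E'
from h import *
from bench import ctrl
o=ctrl.get_obs();print(o["eef_pos"])
c=ctrl.camera("wrist");cv2.imwrite("pics/w6.png",c["color"][...,::-1])
im=c["color"][...,::-1]
m=cv2.inRange(im,(0,0,0),(52,52,52));u,v=proj(c,[.473,.3605,.141],True);m[int(v)+45:]=0;print(u,v)
print("ambercap",fit(c,m,.141,near=(u,v)))
E
```

```text
[0.47302173 0.36166415 0.19181712]
260.8633827634898 222.74902065695133
ambercap (array([476.7, 360. ,  37.3,  39.5]), array([476.1, 361.2,  34.8,  37.4,  82.4]))
```

Request:
{"api": "servo_tool", "payload": {"commands": [[[1,0,15],0,62],[[0,0,15],0,62],[[0,0,12],0,62],[[0,0,7],0,62],[[0,0,0],0,62],[[0,0,0],0,20],[[0,0,0],0,20],[[0,0,0],0,20],[[0,0,0],0,20],[[0,0,0],0,20],[[0,0,0],0,20]]}}

```text
time_s: 15.82
eef_pos: [0.4741, 0.3617, 0.1425]
eef_rot: [0.0, 0.988, 0.152, 0.001]
wrist_force: [-0.6, -2.6, 5.8]
opening: 0.408
grasp_force: 54.8
```

Request:
{"api": "servo_tool", "payload": {"commands": [[[0,0,-3],0,20],[[0,0,-8],0,20],[[0,0,-14],0,20],[[0,0,-5],0,20],[[0,0,0],0,20]]}}

```text
time_s: 16.45
eef_pos: [0.4737, 0.362, 0.1722]
eef_rot: [-0.0, 0.988, 0.152, 0.001]
wrist_force: [-0.2, 0.3, -4.1]
opening: 0.405
grasp_force: 53.2
```

Request:
{"api": "servo_tool", "payload": {"commands": [[[0,0,-10],0,20],[[0,0,-24],0,20],[[0,0,-30],0,20],[[0,0,-30],0,20],[[0,0,-18],0,20],[[0,0,-6],0,20],[[-2,8,0],0,20],[[-6,20,0],0,20],[[-10,30,0],0,20],[[-10,32,0],0,20],[[-10,32,0],0,20],[[-10,32,0],0,20],[[-10,32,0],0,20],[[-10,32,0],0,20],[[-10,32,0],0,20],[[-10,32,0],0,20],[[-10,32,0],0,20],[[-10,32,0],0,20],[[-10,32,0],0,20],[[-10,32,0],0,20]]}}

```text
time_s: 18.95
eef_pos: [0.4728, -0.0696, 0.2882]
eef_rot: [-0.0, 0.988, 0.151, -0.001]
wrist_force: [-0.0, 0.3, -4.2]
opening: 0.403
grasp_force: 53.3
```

Request:
{"api": "servo_tool", "payload": {"commands": [[[-7,22,0],0,20],[[-4,12,0],0,20],[[-1,4,0],0,20],[[0,0,0],0,20],[[0,0,0],0,20]]}}

```text
time_s: 19.58
eef_pos: [0.4741, -0.1069, 0.2892]
eef_rot: [-0.0, 0.988, 0.152, -0.0]
wrist_force: [-0.5, -0.1, -3.1]
opening: 0.407
grasp_force: 53.4
```

```bash
python3 - <<'E'
from h import *
from bench import ctrl
o=ctrl.get_obs();p=o["eef_pos"];print(p,o["wrist_force"],o["opening"])
w=np.array([474,-107.6])-p[:2]*1000
print("dx,dy",.954*w[0]+.2998*w[1],.2998*w[0]-.954*w[1],"dz",p[2]*1e3-187.5)
E
```

```text
[ 0.47414928 -0.10692711  0.28922159] [-0.49904352 -0.14248982 -3.08971151] 0.4067979026074806
dx,dy -0.3441427483244631 0.5971880248737141 dz 101.72159036540387
```

Request:
{"api": "servo_tool", "payload": {"commands": [[[0,0.5,8],0,20],[[0,0,20],0,20],[[0,0,26],0,20],[[0,0,22],0,20],[[0,0,12],0,20],[[0,0,5],0,20],[[0,0,3],0,20],[[0,0,2],0,20],[[0,0,1],0,20],[[0,0,0.8],0,20],[[0,0,0],0,20]]}}

```text
time_s: 20.95
eef_pos: [0.4744, -0.1082, 0.1896]
eef_rot: [0.0, 0.988, 0.152, 0.0]
wrist_force: [-0.0, 0.2, -3.4]
opening: 0.406
grasp_force: 53.4
```

Request:
{"api": "servo_tool", "payload": {"commands": [[[0,0,0.8],0,20],[[0,0,0.8],0,20],[[0,0,0.6],0,20],[[0,0,0],0,20]]}}

```text
time_s: 21.45
eef_pos: [0.4745, -0.1082, 0.1875]
eef_rot: [0.0, 0.988, 0.152, 0.0]
wrist_force: [-0.2, -0.3, -0.8]
opening: 0.406
grasp_force: 53.7
```

Request:
{"api": "servo_tool", "payload": {"commands": [[[0,0,0.5],0,20],[[0,0,0],0,20]]}}

```text
time_s: 21.7
eef_pos: [0.4747, -0.1083, 0.1874]
eef_rot: [0.0, 0.988, 0.152, 0.0]
wrist_force: [-0.4, 0.0, 3.4]
opening: 0.407
grasp_force: 54.5
```

Request:
{"api": "servo_tool", "payload": {"commands": [[[0,0,0],0,62],[[0,0,0],0,62],[[0,0,0],0,62],[[0,0,-8],0,62],[[0,0,-20],0,62],[[0,0,-35],0,62],[[0,0,-30],0,62],[[0,-10,-10],0,62],[[-2,-30,-5],0,62],[[-2,-40,0],0,62],[[-2,-45,0],0,62],[[-2,-35,0],0,62],[[0,-15,0],0,62],[[0,0,0],0,62],[[0,0,0],0,62]]}}

```text
time_s: 23.58
eef_pos: [0.4145, 0.0557, 0.2946]
eef_rot: [0.0, 0.988, 0.152, -0.0]
wrist_force: [0.1, 0.3, 0.4]
opening: 0.724
grasp_force: 0.0
```

```bash
python3 - <<'E'
from h import *
from bench import ctrl
o=ctrl.get_obs();print(o["eef_pos"])
c=ctrl.camera("wrist");cv2.imwrite("pics/w7.png",c["color"][...,::-1]);np.savez("w7.npz",**c)
for n,X in dict(white=[.455,.106,.116],dish=[.459,.116,.014]).items():
    u,v=proj(c,X,True);print(n,u,v)
z=c["z_map"];o=-c["R"].T@c["t"]
vv,uu=np.mgrid[60:200,150:330];
x=(uu-c["cx"])/c["fx"];y=(vv-c["cy"])/c["fy"];r=np.hypot(x,y)+1e-9
d=np.stack([x/r*np.tan(r),y/r*np.tan(r),np.ones_like(r)],-1)*z[60:200,150:330,None]
P=d@c["R"]+o
m=(abs(P[...,2]-.116)<.006)&(z[60:200,150:330]>0);Q=P[m];print(m.sum(),Q.min(0),Q.max(0),Q.mean(0))
(cx,cy),rad=cv2.minEnclosingCircle((Q[:,:2]*1e3).astype(np.float32));print(cx,cy,rad)
E
```

```text
[0.41450023 0.05568689 0.29464645]
white 222.368669543259 120.90933839003326
dish 224.58511916994232 110.42146932477911
663 [0.44418395 0.09732698 0.11094088] [0.47387136 0.12672891 0.11847229] [0.45948605 0.11216365 0.1161751 ]
459.285400390625 112.29125213623047 15.172945022583008
```

View pics/w7.png

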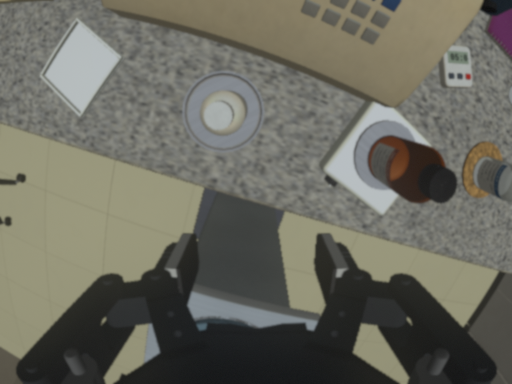

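The white cap at (217,112) fits at (459,112) mm with a radius of 15 mm, as specified. The amber bottle stands upright on the stirrer, base at (385,160).

Request:
{"api": "servo_tool", "payload": {"commands": [[[10,-7,0],0,55],[[20,-13.5,0],0,55],[[20,-13.5,0],0,55],[[9.7,-6.5,0],0,55],[[0,0,10],0,55],[[0,0,30],0,55],[[0,0,40],0,55],[[0,0,35],0,55],[[0,0,20],0,55],[[0,0,15],0,55],[[0,0,12],0,55],[[0,0,9],0,55],[[0,0,5],0,55],[[0,0,0],0,55]]}}

```text
time_s: 25.38
eef_pos: [0.459, 0.1129, 0.1188]
eef_rot: [-0.0, 0.988, 0.152, -0.0]
wrist_force: [-0.1, 0.1, -0.6]
opening: 0.644
grasp_force: 0.0
```

Request:
{"api": "servo_tool", "payload": {"commands": [[[0,0,0],0,15],[[0,0,0],0,15],[[0,0,0],0,15],[[0,0,0],0,15],[[0,0,0],0,15],[[0,0,0],0,15]]}}

```text
time_s: 26.12
eef_pos: [0.4598, 0.1128, 0.1196]
eef_rot: [0.0, 0.988, 0.152, 0.001]
wrist_force: [-0.1, -1.1, 6.1]
opening: 0.337
grasp_force: 52.9
```

Request:
{"api": "servo_tool", "payload": {"commands": [[[0,0,-3],0,15],[[0,0,-8],0,15],[[0,0,-20],0,15],[[0,0,-30],0,15],[[0,0,-30],0,15],[[0,0,-20],0,15],[[0,-6,-8],0,15],[[1,-16,0],0,15],[[3,-28,0],0,15],[[3,-28,0],0,15],[[3,-28,0],0,15],[[3,-28,0],0,15],[[2,-24,0],0,15],[[0,-16,0],0,15],[[0,-7,0],0,15],[[0,0,0],0,15],[[0,0,0],0,15]]}}

```text
time_s: 28.25
eef_pos: [0.4191, 0.2896, 0.2377]
eef_rot: [0.0, 0.988, 0.152, -0.0]
wrist_force: [0.4, -0.5, -1.4]
opening: 0.331
grasp_force: 53.7
```

```bash
python3 - <<'E'
from h import *
from bench import ctrl
o=ctrl.get_obs();p=o["eef_pos"];print(p,o["wrist_force"].round(2))
c=ctrl.camera("wrist");im=c["color"][...,::-1];cv2.imwrite("pics/w8.png",im);np.savez("w8.npz",**c)
hsv=cv2.cvtColor(im,cv2.COLOR_BGR2HSV)
u,v=proj(c,[.468,.36,.004],True);print(u,v,hsv[int(v),int(u)])
for t in(150,160,170):
    print(t,"tray",fit(c,cv2.inRange(hsv,(0,0,t),(180,30,255)),.014,near=(u,v))[1])
# dish, empty, seed flood
X=[.459,.112,.004];a,b=proj(c,X,True);print(a,b)
c0=dict(np.load("w7.npz"));i0=c0["color"][...,::-1];a,b=proj(c0,[.459,.112,.014],True);print("dish in w7",a,b)
E
```

```text
[0.4191201  0.28957844 0.23769787] [ 0.36 -0.51 -1.37]
213.42066884715027 106.15785736533685 [100  13 180]
150 tray [469.9 357.4 109.6 111.   64.5]
160 tray [469.5 355.2 104.2 100.4  64.3]
170 tray [470.4 357.   99.1  99.   64.3]
394.075269154942 174.55443300506423
dish in w7 227.4214853618467 111.25447153012375
```

View pics/w8.png

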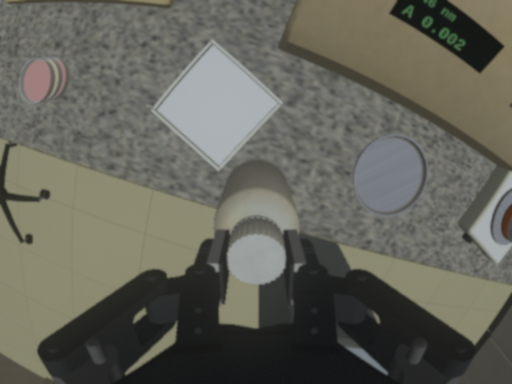

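The white bottle is held upright at (257,240). The tray, with its centre at (217,104), fits at (470,357) mm and 110 mm wide. The dish is empty at (390,174).

Request:
{"api": "servo_tool", "payload": {"commands": [[[8,-6,0],0,15],[[18,-13,0],0,15],[[18,-13,0],0,15],[[16,-11,0],0,15],[[8.8,-6.1,0],0,15],[[0,0,10],0,15],[[0,0,25],0,15],[[0,0,30],0,15],[[0,0,25],0,15],[[0,0,14],0,15],[[0,0,6],0,15],[[0,0,3],0,15],[[0,0,2],0,15],[[0,0,1],0,15],[[0,0,0],0,15]]}}

```text
time_s: 30.18
eef_pos: [0.47, 0.3577, 0.1221]
eef_rot: [-0.0, 0.988, 0.152, 0.0]
wrist_force: [0.9, -0.9, -0.2]
opening: 0.332
grasp_force: 53.8
```

```bash
python3 - <<'E'
from h import *
c=dict(np.load("w8.npz"));im=c["color"][...,::-1]
m=np.zeros((386,514),np.uint8);cv2.floodFill(im.copy(),m,(390,174),0,(14,14,14),(14,14,14),cv2.FLOODFILL_FIXED_RANGE|cv2.FLOODFILL_MASK_ONLY|(255<<8))
print("dish",fit(c,m[1:-1,1:-1],.014),fit(c,m[1:-1,1:-1],.004))
E
```

```text
dish (array([456.8, 125. ,  98.1,  99.4]), array([456.8, 124. ,  97.7,  96.8,  89. ])) (array([455.8, 119.5, 101. , 102.3]), array([455.9, 118.5, 100.5,  99.6,  89. ]))
```

Request:
{"api": "servo_tool", "payload": {"commands": [[[0,0,0.8],0,15],[[0,0,0.8],0,15],[[0,0,0.5],0,15],[[0,0,0],0,15]]}}

```text
time_s: 30.68
eef_pos: [0.4701, 0.3577, 0.1201]
eef_rot: [-0.0, 0.988, 0.152, 0.0]
wrist_force: [-0.8, -0.3, 2.0]
opening: 0.332
grasp_force: 54.4
```

Request:
{"api": "servo_tool", "payload": {"commands": [[[0,0,0.4],0,15],[[0,0,0],0,15]]}}

```text
time_s: 30.92
eef_pos: [0.4703, 0.3578, 0.1201]
eef_rot: [-0.0, 0.988, 0.152, 0.001]
wrist_force: [-1.5, -0.8, 5.8]
opening: 0.334
grasp_force: 55.1
```

Request:
{"api": "servo_tool", "payload": {"commands": [[[0,0,0],0,58],[[0,0,0],0,58],[[0,0,0],0,58],[[0,0,-8],0,58],[[0,0,-20],0,58],[[0,0,-40],0,58],[[0,0,-50],0,58],[[-5,10,-40],0,58],[[-18,34,-22],0,58],[[-22,40,0],0,58],[[-22,40,0],0,58],[[-22,40,0],0,58],[[-22,40,0],0,58],[[-18,34,0],0,58],[[-10,20,0],0,58],[[0,0,0],0,58],[[0,0,0],0,58]]}}

```text
time_s: 33.05
eef_pos: [0.4149, 0.0701, 0.3002]
eef_rot: [0.0, 0.988, 0.152, 0.001]
wrist_force: [0.1, 0.4, 0.2]
opening: 0.675
grasp_force: 0.0
```

```bash
python3 - <<'E'
from h import *
from bench import ctrl
o=ctrl.get_obs();p=o["eef_pos"];print(p)
c=ctrl.camera("wrist");im=c["color"][...,::-1];cv2.imwrite("pics/w9.png",im);np.savez("w9.npz",**c)
u,v=map(int,proj(c,[.457,.119,.004],True));print(u,v)
for t in(8,14):
    m=np.zeros((386,514),np.uint8);cv2.floodFill(im.copy(),m,(u,v),0,(t,)*3,(t,)*3,cv2.FLOODFILL_FIXED_RANGE|cv2.FLOODFILL_MASK_ONLY|(255<<8))
    print("dish",fit(c,m[1:-1,1:-1],.004),fit(c,m[1:-1,1:-1],.014))
E
```

```text
[0.41494897 0.07013221 0.30024282]
233 114
dish (array([455.9, 119.3,  97.6,  98.6]), array([455.7, 119.2,  96.2,  97.8,  62. ])) (array([456.6, 118.7,  95.2,  96.2]), array([456.4, 118.6,  93.9,  95.4,  62. ]))
dish (array([455.8, 119.2,  99. ,  99.9]), array([456.1, 118.9,  98.1,  98.8,  61.2])) (array([456.5, 118.6,  96.6,  97.5]), array([456.8, 118.3,  95.8,  96.4,  61.2]))
```

View pics/w9.png

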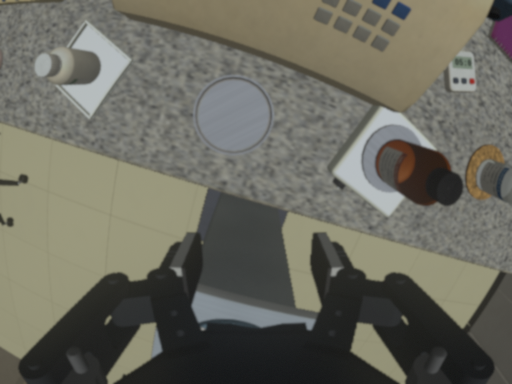

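The white bottle stands in the tray with its base at (90,68). The dish at (233,114) fits at (456,119) mm. Now back to the clear bottle.

Request:
{"api": "servo_tool", "payload": {"commands": [[[-1,15,0],0,60],[[-2,35,0],0,60],[[-2,45,0],0,60],[[-2.5,45,0],0,60],[[-2.5,45,0],0,60],[[-2.5,45,0],0,60],[[-2.5,45,0],0,60],[[-2.5,45,0],0,60],[[-2,45,0],0,60],[[-2,33,0],0,60],[[0,17,0],0,60],[[0,0,20],0,60],[[0,0,40],0,60],[[0,0,35],0,60],[[0,0,20],0,60],[[0,0,0],0,60],[[0,0,0],0,60]]}}

```text
time_s: 35.22
eef_pos: [0.5195, -0.3328, 0.1857]
eef_rot: [0.001, 0.988, 0.152, 0.001]
wrist_force: [-0.0, -0.1, 0.4]
opening: 0.701
grasp_force: 0.0
```

```bash
python3 - <<'E'
from h import *
from bench import ctrl
o=ctrl.get_obs();p=o["eef_pos"];print(p)
c=ctrl.camera("wrist");im=c["color"][...,::-1]
hsv=cv2.cvtColor(im,cv2.COLOR_BGR2HSV)
print("clearcap",fit(c,cv2.inRange(hsv,(105,120,40),(130,255,255)),.133))
E
```

```text
[ 0.51946554 -0.33280705  0.18574452]
clearcap (array([ 518.5, -331.2,   31.5,   33.7]), array([ 518.3, -331.2,   33.5,   30.8,   19.2]))
```

Aligned. I'll descend 50 mm and grip.

Request:
{"api": "servo_tool", "payload": {"commands": [[[0,-1.5,15],0,60],[[0,0,15],0,60],[[0,0,12],0,60],[[0,0,8],0,60],[[0,0,0],0,60],[[0,0,0],0,20],[[0,0,0],0,20],[[0,0,0],0,20],[[0,0,0],0,20],[[0,0,0],0,20],[[0,0,0],0,20]]}}

```text
time_s: 36.65
eef_pos: [0.5189, -0.3318, 0.1353]
eef_rot: [0.001, 0.988, 0.152, 0.001]
wrist_force: [0.6, -1.5, 5.6]
opening: 0.376
grasp_force: 54.2
```

Request:
{"api": "servo_tool", "payload": {"commands": [[[0,0,-3],0,20],[[0,0,-8],0,20],[[0,0,-14],0,20],[[0,0,-5],0,20],[[0,0,0],0,20]]}}

```text
time_s: 37.28
eef_pos: [0.5186, -0.3314, 0.1652]
eef_rot: [0.001, 0.988, 0.152, 0.0]
wrist_force: [-0.3, 0.3, -4.7]
opening: 0.375
grasp_force: 52.4
```

Request:
{"api": "servo_tool", "payload": {"commands": [[[0,0,-10],0,20],[[0,0,-25],0,20],[[0,0,-32],0,20],[[0,0,-32],0,20],[[0,0,-32],0,20],[[0,0,-32],0,20],[[0,0,-22],0,20],[[0,0,-10],0,20],[[0,0,0],0,20]]}}

```text
time_s: 38.4
eef_pos: [0.5183, -0.3312, 0.3596]
eef_rot: [0.0, 0.988, 0.152, 0.0]
wrist_force: [-0.3, 0.9, -3.7]
opening: 0.378
grasp_force: 52.5
```

Request:
{"api": "servo_tool", "payload": {"commands": [[[1,-8,0],0,20],[[3,-20,0],0,20],[[5,-30,0],0,20],[[6,-35,0],0,20],[[6,-35,0],0,20],[[6,-35,0],0,20],[[6,-35,0],0,20],[[6,-35,0],0,20],[[6,-35,0],0,20],[[6,-35,0],0,20],[[6,-35,0],0,20],[[6,-35,0],0,20],[[5,-30,0],0,20],[[4,-24,0],0,20],[[2,-14,0],0,20],[[1,-7,0],0,20],[[0,0,0],0,20],[[0,0,0],0,20]]}}

```text
time_s: 40.65
eef_pos: [0.4555, 0.1181, 0.3592]
eef_rot: [0.0, 0.988, 0.151, -0.0]
wrist_force: [-1.1, 0.9, -4.9]
opening: 0.38
grasp_force: 52.6
```

```bash
python3 - <<'E'
from h import *
from bench import ctrl
o=ctrl.get_obs();p=o["eef_pos"];print(p,o["wrist_force"],o["opening"])
w=np.array([456.2,119])-p[:2]*1000
print("dx,dy",.954*w[0]+.2998*w[1],.2998*w[0]-.954*w[1],"dz",p[2]*1e3-133.3)
E
```

```text
[0.45549955 0.11810623 0.35920179] [-1.12532856  0.85354781 -4.87283732] 0.3795899436064706
dx,dy 0.9361770833241677 -0.6426639386483386 dz 225.90179419954472
```

Request:
{"api": "servo_tool", "payload": {"commands": [[[1,-0.6,10],0,20],[[0,0,25],0,20],[[0,0,35],0,20],[[0,0,40],0,20],[[0,0,40],0,20],[[0,0,32],0,20],[[0,0,20],0,20],[[0,0,11],0,20],[[0,0,5],0,20],[[0,0,3],0,20],[[0,0,1],0,20],[[0,0,0],0,20]]}}

```text
time_s: 42.15
eef_pos: [0.4565, 0.1196, 0.1378]
eef_rot: [0.0, 0.988, 0.152, 0.0]
wrist_force: [0.7, 0.0, -3.3]
opening: 0.375
grasp_force: 52.6
```

Request:
{"api": "servo_tool", "payload": {"commands": [[[0,0,1],0,20],[[0,0,0.8],0,20],[[0,0,0.5],0,20],[[0,0,0],0,20]]}}

```text
time_s: 42.65
eef_pos: [0.4561, 0.1196, 0.1349]
eef_rot: [-0.0, 0.988, 0.152, -0.0]
wrist_force: [-0.1, -0.1, -4.0]
opening: 0.382
grasp_force: 52.6
```

Request:
{"api": "servo_tool", "payload": {"commands": [[[0,0,0.8],0,20],[[0,0,0.6],0,20],[[0,0,0.4],0,20],[[0,0,0],0,20]]}}

```text
time_s: 43.15
eef_pos: [0.4563, 0.1196, 0.1333]
eef_rot: [0.0, 0.988, 0.152, 0.0]
wrist_force: [0.8, -0.6, -2.7]
opening: 0.377
grasp_force: 52.9
```

Request:
{"api": "servo_tool", "payload": {"commands": [[[0,0,0.5],0,20],[[0,0,0.3],0,20],[[0,0,0],0,20]]}}

```text
time_s: 43.52
eef_pos: [0.4568, 0.1196, 0.1332]
eef_rot: [0.0, 0.988, 0.152, 0.001]
wrist_force: [-0.2, -0.2, 5.1]
opening: 0.376
grasp_force: 55.5
```

Request:
{"api": "servo_tool", "payload": {"commands": [[[0,0,0],0,62],[[0,0,0],0,62],[[0,0,0],0,62],[[0,0,-8],0,62],[[0,0,-20],0,62],[[0,0,-40],0,62],[[0,0,-50],0,62],[[0,0,-50],0,62],[[-10,0,-30],0,62],[[-25,5,0],0,62],[[-20,5,0],0,62],[[-6,2,0],0,62],[[0,0,0],0,62],[[0,0,0],0,62],[[0,0,0],0,62]]}}

```text
time_s: 45.4
eef_pos: [0.4019, 0.09, 0.3302]
eef_rot: [-0.0, 0.988, 0.152, -0.0]
wrist_force: [-0.3, 0.3, 0.2]
opening: 0.725
grasp_force: 0.0
```

```bash
python3 - <<'E'
from h import *
from bench import ctrl
c=ctrl.camera("wrist");im=c["color"][...,::-1];cv2.imwrite("pics/w10.png",im)
o=-c["R"].T@c["t"];z=c["z_map"];vv,uu=np.mgrid[:384,:512]
x=(uu-c["cx"])/c["fx"];y=(vv-c["cy"])/c["fy"];r=np.hypot(x,y)+1e-9
P=(np.stack([x/r*np.tan(r),y/r*np.tan(r),np.ones_like(r)],-1)*z[...,None])@c["R"]+o
for n,X in dict(clear=[.456,.119,.131],amber=[.474,-.108,.186],white=[.47,.357,.116]).items():
    m=(np.hypot(P[...,0]-X[0],P[...,1]-X[1])<.03)&(abs(P[...,2]-X[2])<.005)&(z>0)
    Q=P[m]; print(n,m.sum(), (cv2.minEnclosingCircle((Q[:,:2]*1e3).astype(np.float32)) if m.sum()>5 else 0), Q[:,2].mean() if m.any() else 0)
E
```

```text
clear 704 ((455.4205627441406, 120.51509857177734), 16.458650588989258) 0.13120922895626388
amber 629 ((472.7590026855469, -106.89122009277344), 17.881349563598633) 0.18571788399278114
white 350 ((468.4892883300781, 360.16156005859375), 15.450905799865723) 0.11591711644261336
```

View pics/w10.png

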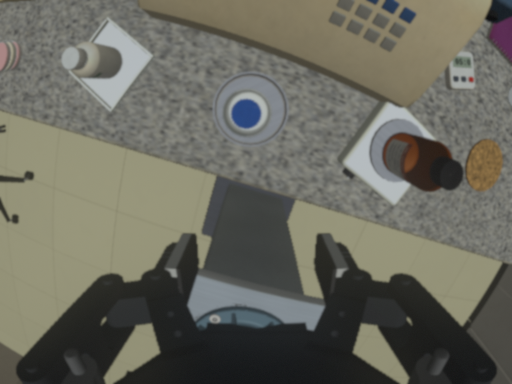

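The final view shows all three bottles upright: white in the tray (115,65), clear in the dish (250,110) and amber on the plate (400,155). Each cap is within about 3 mm of its station's middle, and the mat at (485,165) is empty.

```bash
python3 -c "
from bench import ctrl
print(ctrl.hand_in())"
```

```text
the job is handed in; nothing more can be done
None
```

I handed the job in at about 45 s of arm time: amber is on the stirrer plate, clear in the round dish and white in the square tray, all upright and measured within about 3 mm of the middle, with the cork mat empty again.

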